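Check the trolley's long hand lever

TASK

Two hand controls off the lab trolley stand on the bench, each a bar with a rubber grip and a sprung hand lever in front of it; check the one with the longer lever. With the tips or backs of the fingers only, press that lever in towards its bar until it comes up against its stop short of the bar, keep it there a second, let it spring fully back out, then press it in to the stop again and finish while still holding it there. Do not force the lever, do not take hold of it or touch the bars, and leave the shorter lever and the things lying about undisturbed.

Things in the scene. Friction and masses are not known exactly. Their poses are not given: they have to be found in the camera images.
- long_unit: Fixed bench stand of the long-lever control: dark steel foot plate 70 x 215 x 10 mm, two posts, a level bar. Origin on the bench surface, z up, +x from lever to bar (the way the lever is pressed), y along the bar. Foot plate: x -5 to 65 mm, y -108 to 108 mm; bar axis at x = 30, z = 90 mm; highest point 111 mm.
- long_bar: The bar of that control, along its stand's y: steel 22 mm thick, 210 mm long, with a ribbed black rubber grip 29 mm thick. Origin at the middle of the bar, 90 mm up.
- long_lever (a joint): Angle of the long lever about its upright hinge: 0 = sprung fully out (rest), 0.22 rad = pressed in to its built-in stop. A spring always drives it out: at the press point it pushes back with about 2.3 N at rest and 5.5 N at the stop; past that the stop is hard.
- long_press (a point): Press point on the long lever: middle of its height, on the front face (away from the bar), 112 mm from the hinge along the lever, 28 mm short of the centre of its ball end. Moves with the lever, 25 mm from rest to stop. At rest at stand x = -46, y = -45, z = 90 mm.
- long_blade: Front half of the long aluminium lever, with its 20 mm ball end: an upright blade 16 mm high (z 82 to 98 mm), 11 mm thick in all, at rest parallel to the bar from stand y = 43 to -73 mm, front face at stand x = -46 mm, rear face at x = -35 mm; free space below and in front. Origin on the hinge axis (stand x = -22, y = 67, z = 90 mm); turns with the lever.
- long_rib: Rear half of the long lever's blade, the face towards the bar; same origin as the front half. Between lever and rubber grip there are 50 mm at rest and still 15 mm at the stop, at the ball end. Not to be touched.
- short_unit: Fixed bench stand of the short-lever control: dark steel foot plate 70 x 215 x 10 mm, two posts, a level bar. Origin on the bench surface, z up, +x from lever to bar (the way the lever is pressed), y along the bar. Foot plate: x -5 to 65 mm, y -108 to 108 mm; bar axis at x = 30, z = 90 mm; highest point 111 mm.
- short_bar: The bar of that control, along its stand's y: steel 22 mm thick, 210 mm long, with a ribbed black rubber grip 29 mm thick. Origin at the middle of the bar, 90 mm up.
- short_lever (a joint): Angle of the short lever, a lever of the same make on the other control, 92 mm from hinge to the centre of its ball end (the long one 140 mm); 0 = sprung out. To be left alone.
- stone_die: Bystander, loose: small grey single-tooth stone die 15 x 15 x 26 mm, stands near the long-lever control, in front of its hinge end. Origin under its centre.
- wax_block: Bystander, loose: pink wax block 22 x 45 x 11 mm, lies in front of the short-lever control, at its hinge end. Origin under its centre.
- lower_jaw: Bystander, loose: yellow stone model of a lower jaw 59 x 66 x 28 mm, behind the controls. Origin under its centre.
- upper_jaw: Bystander, loose: yellow stone model of an upper jaw 59 x 66 x 30 mm, on the robot's left near the front edge. Origin under its centre.
- dish: Bystander, loose: round glass dish 86 mm wide, 21 mm high, at the back left of the controls. Origin under its centre.

How it is judged (in metres and radians):
On the way, in this order (a step that is already met when the one before it is completed fails the run):
1. the fingers press the long lever in to its stop and keep it there (value of joint long_lever above 0.195 rad and contact force between the fingers and long_blade above 1.5 N), for 0.8 s.
2. the long lever is let spring fully back out (value of joint long_lever below 0.03 rad), for 0.2 s.
At the end, for the whole second after the job is handed in: The long lever is held in at its stop (joint above 0.195 of 0.22 rad) by fingers that press on its front with more than 1.5 N and touch neither its rear face nor its bar; the short lever is out (below 0.05 rad) and every bystander is within 10 mm of where it stood (all of step 1 and contact force between the fingers and long_rib below 2 N and contact force between the fingers and long_bar below 2 N and value of joint short_lever below 0.05 rad and velocity of joint long_lever below 0.1 rad/s and distance of each of stone_die, wax_block, lower_jaw, upper_jaw, dish from where it was at the start of the episode below 0.01 m); the arm keeps its last pose, push and grip.
It fails at once if the long lever is forced: pressed with more than 45 N (contact force between the fingers and long_blade above 45 N).
It fails at once if the long lever is taken hold of: a finger presses on its rear face (contact force between the fingers and long_rib above 2 N).
It fails at once if a finger presses on a bar (contact force between the fingers and long_bar above 2 N or contact force between the fingers and short_bar above 2 N).
It fails at once if the short lever is pressed in (value of joint short_lever above 0.05 rad).
It fails at once if a bystander is shifted, tipped or lifted by more than 10 mm (distance of any of stone_die, wax_block, lower_jaw, upper_jaw, dish from where it was at the start of the episode above 0.01 m).
It also fails if it takes over 48 s, if anything falls off the work surface, if the arm or the gripper's body presses on something with over 40 N, if the wrist force passes 120 N, or if a joint passes its speed limit or range.

ROBOT

A 6-joint arm with a two-finger parallel gripper is mounted at the origin on a cart in front of the work surface, level with it; the furniture and walls round the work are solid. World frame = base frame: x ahead of the robot, y to its left, z up, the work surface at z = 0. Lengths are in m, angles in degrees, forces in N, time in s.
With the tool pointing down it reaches from about 0.25 to 0.725 m from the base axis. Payload 9.7 kg.
Tool frame: the origin (TCP) lies at the very end of the fingers, on their centre line; the grasp point (between the pads) lies grasp_offset behind it (grasp_offset is the distance from the TCP to the grasp point, in m); z points along the fingers, y is the line along which they close (so a half turn about z gives the same grasp; the last joint's range is limited). The gripper opens to 85 mm and grips with 20 to 120 N. Pads are 22 mm wide; open, the fingers measure 114 mm over their backs; the gripper's body (76 mm by 85 mm) begins 54 mm behind the grasp point. The pads swing forward as they close: fully open they stand 13 mm farther back than shut.
Start: joints at [-66.52, 4.979, 10.078, 95.1, 0, 90], TCP at [0.219, -0.504, 0.231] pointing down, gripper open.
Joint ranges: [-179.16, 179.16], [-48.56, 103.87], [-65.8, 70.77], [-126.05, 130.52], [-82.76, 87.17], [-180, 180]. Speed limits (degrees/s): [127.2, 127.2, 147.25, 180, 180, 180].

INTERFACE

Orientations are given as [roll, pitch, yaw] about the fixed x, y, z axes, in that order (R = Rz(yaw) Ry(pitch) Rx(roll)).
In Python, from workcell import get_obs, camera, calibration, job_done, recognise, cut_out, mark_of, grasp_offset gives the robot as it stands.
- The arm moves only by the tool servo_tool, never from a script. Its argument "moves" is a list of rows, each a list of 3 entries, a list of its own where there are three numbers: the turn, a rotation vector about the tool's x, y, z in degrees, then the shift along the tool's x, y, z in m, then the opening in per cent of the stroke, from 0 (shut) to 100 (fully open). In form: [[[ax, ay, az], [x, y, z], claw], ...]. A call has 1 to 12 rows; each row shifts and turns the commanded pose from where the row before left it, along the tool's axes as they then stand; what a row does not reach is not made up. A row lasts 1/10 s, in which the tool goes at most 50 mm and 8.59 degrees, less where a joint would pass 70% of its speed; a pose out of reach is approached as far as the arm can. A call is refused whole if a number of a shift passes 0.05 or a number of a turn 8.59, either way. A call with a gripper value outside its range is refused whole. The fingers move at their own pace and stop on an object; "force" is the grip in N (left out, the last holds). Time passes only in rows, so rows that do not move let the fingers close. It gives the time, the measured TCP pose, the force, the opening and the grip force at its end, in the units of the state.
- get_obs(): the state, without advancing time (a new reading comes with each control period).
- camera(name): name is "side" or "top"; returns (picture, depth): 420x560x3 uint8, red, green, blue; 420x560 float32, m along the optical axis (not along the pixel's ray), 0 where there is no reading.
- calibration(name): a dict with "camera_matrix" (3x3 intrinsics, pixels), "R" (3x3) and "t" (3): a world point X has camera coordinates R X + t. Camera axes: x right, y down, z forward; pixel columns grow to the right and rows downward; lengths in m; the calibration is good to about 2 mm. A picture is of the moment at which its call begins. calibration takes no time and is no camera call.
- job_done(): hands the job in; it is judged then, once.
Trained networks look in the newest picture that a camera, given by its name, has taken for a name from the list of things; names that differ only in an ending like _2 or _b are one class to them, and where a whole thing is asked for, a point or a joint stands for the part that bears it (a point fixed in the world has none). Each returns a list of dicts, best first, with "score" (0 to 1); they miss things now and then, are a little off and sometimes report something else, mostly with a low value. They report only what shows in the picture. A call takes as long as a camera call.
- recognise(name, camera): "xyz" ([x, y, z] in m, in the coordinates of the camera as it stood for that picture, good to about 4 mm: the middle of the surface that is visible of it).
- cut_out(name, camera): "mask" (420x560 bool, what is visible of it).
- mark_of(name, camera): "xyz" ([x, y, z] in m, in the coordinates of the camera as it stood for that picture, good to about 4 mm: a listed point, or the origin of a listed thing).
The state is a dict: "time": time; "q": joint angles; "qd": joint speeds; "joint_efforts": joint torques, N m; "ee_pos": TCP position; "tcp_rot": TCP orientation; "wrist_force": force on the tool from outside, world axes, zero at the start; "torque": the same for the moment, N m; "opening": finger opening in m; "grasp_force": force on a finger pad.
Only numpy, scipy, OpenCV 4.12 (cv2) and the standard library are available. Lean on these libraries where they do the work, as an engineer would, in place of code of your own. Each camera call takes 0.05 s, during which the arm holds its last target. There are 200 camera calls.

## Working session

There is one attempt and no reset: what is moved stays moved. The work goes in short steps, Python scripts to look and compute and a tool call to move; the robot and the scene stay as the last step left them, time stands still between calls to the robot, and variables do not carry over. Pictures are saved under pics/ and viewed, at most 10 in all, crops included, and the job is handed in when it is done.

Besides the shell and the picture viewer there is one more tool, called by a JSON object that holds its "fn" and its "kwargs", one argument or row to a line. servo_tool: Moves the arm, as the interface text tells. Its arguments: {"type":"object","properties":{"moves":{"type":"array"},"force":{"type":"number"}},"required":["moves"]}

```bash
mkdir -p pics; cat > h.py <<'E'
import numpy as np, cv2
from workcell import *
def w(p,c):
    k=calibration(c); return np.array(k["R"]).T@(np.array(p)-np.array(k["t"]))
E
python3 - <<'E'
from h import *
for c in ("top","side"):
    im,d=camera(c); cv2.imwrite(f"pics/{c}0.png",im[:,:,::-1])
    for n in ("long_unit","long_bar","long_press","long_blade","short_unit","short_bar","stone_die","wax_block","lower_jaw","upper_jaw","dish"):
        r=mark_of(n,c)
        print(c,n,[(w(x["xyz"],c).round(3).tolist(),round(x["score"],2)) for x in r[:2]])
o=get_obs();print(o["time"],o["ee_pos"],o["tcp_rot"],o["opening"],o["wrist_force"],grasp_offset)
E
```

```text
top long_unit [([0.544, -0.346, -0.001], 0.79)]
top long_bar [([0.366, 0.194, -0.001], 0.72), ([0.575, -0.356, 0.093], 0.69)]
top long_press [([0.493, -0.385, 0.092], 0.74), ([0.684, -0.154, 0.001], 0.45)]
top long_blade []
top short_unit []
top short_bar [([0.496, -0.06, 0.089], 0.85), ([0.396, 0.026, 0.003], 0.3)]
top stone_die [([0.464, -0.255, 0.0], 0.52)]
top wax_block [([0.495, -0.39, 0.09], 0.75), ([0.398, 0.025, 0.001], 0.62)]
top lower_jaw [([0.683, -0.155, -0.001], 0.84), ([0.465, -0.056, -0.004], 0.22)]
top upper_jaw [([0.364, 0.193, -0.004], 0.63)]
top dish [([0.669, 0.131, -0.002], 0.63)]
side long_unit [([0.548, -0.349, -0.003], 0.85)]
side long_bar [([0.572, -0.354, 0.092], 0.67)]
side long_press [([0.493, -0.385, 0.088], 0.65)]
side long_blade []
side short_unit [([0.464, -0.053, -0.001], 0.97)]
side short_bar [([0.492, -0.058, 0.094], 0.69)]
side stone_die [([0.465, -0.254, -0.002], 0.45)]
side wax_block [([0.393, 0.029, -0.002], 0.65), ([0.679, -0.156, -0.001], 0.2)]
side lower_jaw [([0.67, 0.136, 0.001], 0.6), ([0.572, -0.356, 0.086], 0.55)]
side upper_jaw [([0.371, 0.195, -0.001], 0.8)]
side dish [([0.671, 0.138, 0.001], 0.9), ([0.68, -0.156, 0.0], 0.61)]
1.2 [ 0.21910492 -0.50445469  0.23128641] [-1.79997724e+02 -3.82765960e-04  2.34782421e+01] 0.08532541098475026 [-0.30313287 -0.39475421  0.99191528] 0.0187
```

View pics/top0.png

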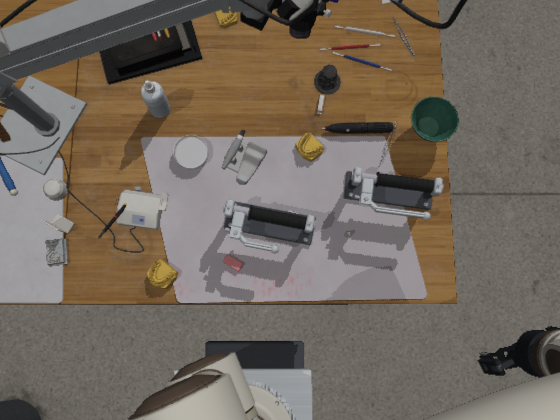

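View pics/side0.png

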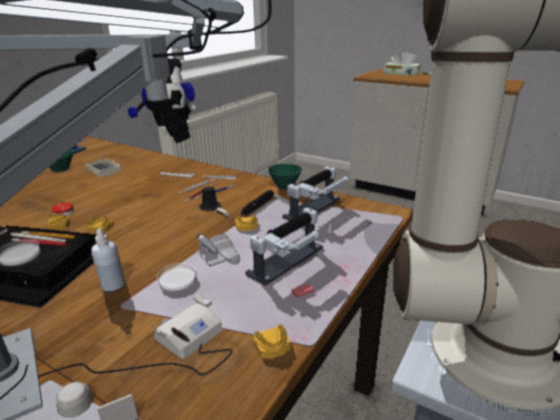

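```bash
python3 - <<'E'
from h import *
c="top"; im,d=camera(c); k=calibration(c); K=np.array(k["camera_matrix"])
v,u=np.mgrid[:420,:560]
P=np.stack([(u-K[0,2])/K[0,0]*d,(v-K[1,2])/K[1,1]*d,d],-1)
W=(P-np.array(k["t"]))@np.array(k["R"])
# long unit points: lever tops near z 0.098, bar top ~0.1
m=(d>0)&(W[...,0]>.4)&(W[...,0]<.7)&(W[...,1]<-.2)&(W[...,1]>-.5)&(W[...,2]>.08)&(W[...,2]<.125)
p=W[m]
print(k["R"],k["t"],m.sum())
# bar cluster: connected components
n,l,s,ce=cv2.connectedComponentsWithStats(m.astype(np.uint8))
for i in range(1,n):
    if s[i,4]<20: continue
    q=W[l==i]; r=cv2.minAreaRect(q[:,:2].astype(np.float32)*1000)
    print(s[i],q.mean(0).round(3),q.min(0).round(3),q.max(0).round(3),r)
# lever: within 100mm of press
q=p[(np.hypot(*(p[:,:2]-[.493,-.385]).T)<.06)&((p[:,:2]-[.57,-.355])@[.93,-.37]<-.025)] if 0 else p
U=np.array([.544,-.346])
for a in range(-40,41,2):
    pass
np.save("p.npy",p)
E
```

```text
[[-1.06368484e-03 -9.99956323e-01  9.28551136e-03]
 [-9.83870269e-01 -6.14513574e-04 -1.78882407e-01]
 [ 1.78880300e-01 -9.32601307e-03 -9.83826643e-01]] [-0.08639075  0.50342897  1.13019979] 1872
[ 350  167   93   53 1872] [ 0.553 -0.342  0.101] [ 0.486 -0.457  0.08 ] [ 0.605 -0.248  0.114] ((544.5222778320312, -348.190185546875), (209.6627655029297, 96.57890319824219), 81.76589965820312)
```

The top view shows the long unit at right, with its bar at (355–437, 180–190) and its lever running from (365,200) to (427,214). The short unit is at (225–315, 205–245), with the wax block at (233,262). The space in front of the long lever is free, apart from the small die at (349,233). The side view agrees with this.

```bash
python3 - <<'E'
from h import *
from scipy.optimize import least_squares
p=np.load("p.npy")
for y0 in (-8.2,):
    a=np.radians(y0); ex=np.array([np.cos(a),np.sin(a)]); ey=np.array([-ex[1],ex[0]])
    r=p[:,:2]-[.546,-.3475]; L=np.c_[r@ex,r@ey]
    # bar: L x>10 ; per-y-bin mean x of grip top ; lever front edge: min x
    for yb in np.arange(-.11,.11,.015):
        s=(L[:,1]>yb)&(L[:,1]<yb+.015); 
        lev=s&(L[:,0]<-.01); bar=s&(L[:,0]>.005)&(p[:,2]>.097)
        print(round(yb+.0075,3), (L[lev,0].min().round(4),L[lev,0].max().round(4)) if lev.any() else None, L[bar,0].mean().round(4) if bar.any() else None, bar.sum())
o=get_obs();print(o["q"])
E
```

```text
-0.103 None 0.0277 43
-0.088 (np.float64(-0.0483), np.float64(-0.0348)) 0.0282 112
-0.073 (np.float64(-0.0497), np.float64(-0.0336)) 0.0282 69
-0.058 (np.float64(-0.0476), np.float64(-0.0354)) 0.028 76
-0.042 (np.float64(-0.0475), np.float64(-0.036)) 0.0271 72
-0.028 (np.float64(-0.0475), np.float64(-0.0357)) 0.0277 70
-0.013 (np.float64(-0.0476), np.float64(-0.037)) 0.0274 70
0.002 (np.float64(-0.0476), np.float64(-0.0357)) 0.0274 68
0.017 (np.float64(-0.0478), np.float64(-0.0371)) 0.0267 74
0.033 (np.float64(-0.0482), np.float64(-0.0357)) 0.027 69
0.047 (np.float64(-0.0461), np.float64(-0.0114)) 0.026 69
0.062 (np.float64(-0.0364), np.float64(-0.0107)) 0.0208 87
0.077 (np.float64(-0.0357), np.float64(-0.0101)) 0.022 76
0.092 (np.float64(-0.0241), np.float64(-0.0163)) 0.0267 111
0.107 None 0.0263 9
[-6.65202431e+01  4.97844435e+00  1.00779065e+01  9.50968714e+01
 -1.18002890e-03  9.00004051e+01]
```

{"fn": "servo_tool", "kwargs": {
  "moves": [
    [[0,0,8],[0,0,0],0],
    [[0,0,8],[0,0,0],0],
    [[0,0,8],[0,0,0],0],
    [[0,0,8],[0,0,0],0],
    [[0,0,0],[0.03,-0.023,0],0],
    [[0,0,0],[0.03,-0.023,0],0],
    [[0,0,0],[0.03,-0.023,0],0],
    [[0,0,0],[0.03,-0.023,0],0],
    [[0,0,0],[0.03,-0.023,0],0],
    [[0,0,0],[0.03,-0.023,0],0],
    [[0,0,0],[0.03,-0.02,0],0],
    [[0,0,0],[0,0,0],0]
  ],
  "force": 40
}}

```text
time: 2.45
ee_pos: [0.4533, -0.3773, 0.2305]
tcp_rot: [-179.9, -0.0, -8.3]
wrist_force: [-0.5, -0.0, -0.5]
opening: 0.0003
grasp_force: 0.0
```

{"fn": "servo_tool", "kwargs": {
  "moves": [
    [[0,0,0],[0,0,0.03],0],
    [[0,0,0],[0,0,0.03],0],
    [[0,0,0],[0,0,0.03],0],
    [[0,0,0],[0,0,0.03],0],
    [[0,0,0],[0,0,0.02],0],
    [[0,0,0],[0,0,0.015],0],
    [[0,0,0],[0,0,0.008],0],
    [[0,0,0],[0,0,0],0],
    [[0,0,0],[0,0,0],0]
  ]
}}

```text
time: 3.35
ee_pos: [0.4505, -0.3797, 0.0693]
tcp_rot: [180.0, -0.1, -8.5]
wrist_force: [0.6, 0.4, 0.9]
opening: 0.0001
grasp_force: 0.0
```

```bash
python3 - <<'E'
from h import *
ims=[]
for c in ("top","side"):
    im,d=camera(c)
    a=im[130:260,290:460] if c=="top" else im[140:280,220:400]
    ims.append(cv2.resize(a,(400,330),interpolation=cv2.INTER_CUBIC))
cv2.imwrite("pics/a1.png",np.hstack(ims)[:,:,::-1])
E
```

```text
(no output)
```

View pics/a1.png

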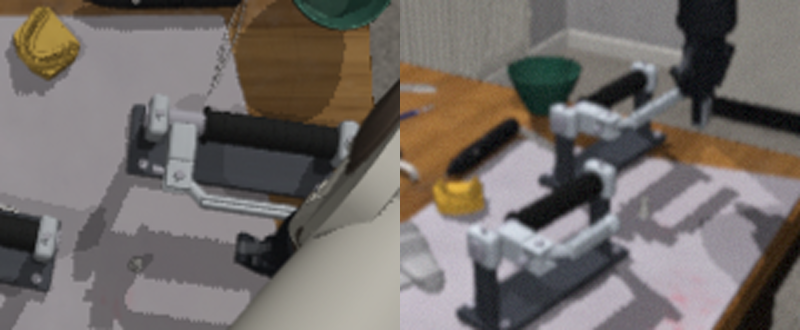

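The right crop shows the shut fingers just in front of the lever's outer end, near (700,100), with clear space between them. I'll advance to contact and press slowly.

{"fn": "servo_tool", "kwargs": {
  "moves": [
    [[0,0,0],[0.01,0,-0.004],0],
    [[0,0,0],[0.01,0,0],0],
    [[0,0,0],[0.006,0,0],0],
    [[0,0,0],[0.004,0,0],0],
    [[0,0,0],[0.004,0,0],0],
    [[0,0,0],[0.004,0,0],0],
    [[0,0,0],[0.002,0,0],0],
    [[0,0,0],[0,0,0],0],
    [[0,0,0],[0,0,0],0]
  ]
}}

```text
time: 4.35
ee_pos: [0.4893, -0.3853, 0.072]
tcp_rot: [-180.0, 0.0, -8.5]
wrist_force: [-3.9, -1.6, -1.8]
opening: -0.0004
grasp_force: 1.9
```

{"fn": "servo_tool", "kwargs": {
  "moves": [
    [[0,0,0],[0.004,0,0],0],
    [[0,0,0],[0.004,0,0],0],
    [[0,0,0],[0.003,0,0],0],
    [[0,0,0],[0,0,0],0],
    [[0,0,0],[0,0,0],0]
  ]
}}

```text
time: 4.85
ee_pos: [0.5, -0.3872, 0.0721]
tcp_rot: [180.0, 0.1, -8.6]
wrist_force: [-6.5, -3.1, -2.1]
opening: 0.0003
grasp_force: 2.8
```

{"fn": "servo_tool", "kwargs": {
  "moves": [
    [[0,0,0],[0.002,0,0],0],
    [[0,0,0],[0,0,0],0],
    [[0,0,0],[0,0,0],0]
  ]
}}

```text
time: 5.15
ee_pos: [0.5019, -0.3876, 0.0722]
tcp_rot: [180.0, 0.1, -8.6]
wrist_force: [-6.8, -4.3, -1.7]
opening: -0.0001
grasp_force: 3.0
```

{"fn": "servo_tool", "kwargs": {
  "moves": [
    [[0,0,0],[0.002,0,0],0],
    [[0,0,0],[0,0,0],0],
    [[0,0,0],[0,0,0],0]
  ]
}}

```text
time: 5.45
ee_pos: [0.5038, -0.3879, 0.0722]
tcp_rot: [180.0, 0.1, -8.6]
wrist_force: [-5.8, -3.7, -1.3]
opening: 0.0003
grasp_force: 3.1
```

{"fn": "servo_tool", "kwargs": {
  "moves": [
    [[0,0,0],[0.001,0,0],0],
    [[0,0,0],[0,0,0],0],
    [[0,0,0],[0,0,0],0]
  ]
}}

```text
time: 5.75
ee_pos: [0.5048, -0.3881, 0.0722]
tcp_rot: [180.0, 0.1, -8.6]
wrist_force: [-7.0, -5.6, -1.4]
opening: -0.0
grasp_force: 3.2
```

{"fn": "servo_tool", "kwargs": {
  "moves": [
    [[0,0,0],[0.001,0,0],0],
    [[0,0,0],[0,0,0],0],
    [[0,0,0],[0,0,0],0]
  ]
}}

```text
time: 6.05
ee_pos: [0.5057, -0.3883, 0.0722]
tcp_rot: [179.9, 0.1, -8.6]
wrist_force: [-5.4, -4.0, -1.4]
opening: 0.0001
grasp_force: 3.3
```

{"fn": "servo_tool", "kwargs": {
  "moves": [
    [[0,0,0],[0.001,0,0],0],
    [[0,0,0],[0,0,0],0],
    [[0,0,0],[0,0,0],0]
  ]
}}

```text
time: 6.35
ee_pos: [0.5067, -0.3884, 0.0721]
tcp_rot: [180.0, 0.1, -8.6]
wrist_force: [-6.3, -4.4, -0.0]
opening: -0.0
grasp_force: 3.4
```

{"fn": "servo_tool", "kwargs": {
  "moves": [
    [[0,0,0],[0.001,0,0],0],
    [[0,0,0],[0,0,0],0],
    [[0,0,0],[0,0,0],0]
  ]
}}

```text
time: 6.65
ee_pos: [0.5074, -0.3885, 0.0721]
tcp_rot: [180.0, 0.1, -8.6]
wrist_force: [-7.2, -4.0, -0.2]
opening: 0.0
grasp_force: 4.1
```

{"fn": "servo_tool", "kwargs": {
  "moves": [
    [[0,0,0],[0.001,0,0],0],
    [[0,0,0],[0,0,0],0],
    [[0,0,0],[0,0,0],0]
  ]
}}

```text
time: 6.95
ee_pos: [0.5076, -0.3886, 0.072]
tcp_rot: [180.0, 0.2, -8.6]
wrist_force: [-12.2, -4.2, 1.5]
opening: -0.0002
grasp_force: 6.0
```

The stop is reached: force is up to about 12 N and the TCP is no longer advancing. I'll hold for 1.2 s, then retreat well clear.

{"fn": "servo_tool", "kwargs": {
  "moves": [
    [[0,0,0],[0,0,0],0],
    [[0,0,0],[0,0,0],0],
    [[0,0,0],[0,0,0],0],
    [[0,0,0],[0,0,0],0],
    [[0,0,0],[0,0,0],0],
    [[0,0,0],[0,0,0],0],
    [[0,0,0],[0,0,0],0],
    [[0,0,0],[0,0,0],0],
    [[0,0,0],[0,0,0],0],
    [[0,0,0],[0,0,0],0],
    [[0,0,0],[0,0,0],0],
    [[0,0,0],[0,0,0],0]
  ]
}}

```text
time: 8.15
ee_pos: [0.5076, -0.3886, 0.0721]
tcp_rot: [180.0, 0.2, -8.6]
wrist_force: [-11.4, -4.2, 1.4]
opening: -0.0003
grasp_force: 6.0
```

{"fn": "servo_tool", "kwargs": {
  "moves": [
    [[0,0,0],[-0.006,0,0],0],
    [[0,0,0],[-0.008,0,0],0],
    [[0,0,0],[-0.008,0,0],0],
    [[0,0,0],[-0.008,0,0],0],
    [[0,0,0],[-0.008,0,0],0],
    [[0,0,0],[0,0,0],0],
    [[0,0,0],[0,0,0],0],
    [[0,0,0],[0,0,0],0],
    [[0,0,0],[0,0,0],0],
    [[0,0,0],[0,0,0],0],
    [[0,0,0],[0,0,0],0],
    [[0,0,0],[0,0,0],0]
  ]
}}

```text
time: 9.35
ee_pos: [0.4721, -0.3826, 0.0722]
tcp_rot: [180.0, 0.0, -8.5]
wrist_force: [-0.2, -0.1, 0.9]
opening: 0.0002
grasp_force: 0.0
```

```bash
python3 - <<'E'
from h import *
ims=[]
for c in ("top","side"):
    im,d=camera(c)
    a=im[130:260,290:460] if c=="top" else im[140:280,220:400]
    ims.append(cv2.resize(a,(400,330),interpolation=cv2.INTER_CUBIC))
cv2.imwrite("pics/a2.png",np.hstack(ims)[:,:,::-1])
E
```

```text
(no output)
```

View pics/a2.png

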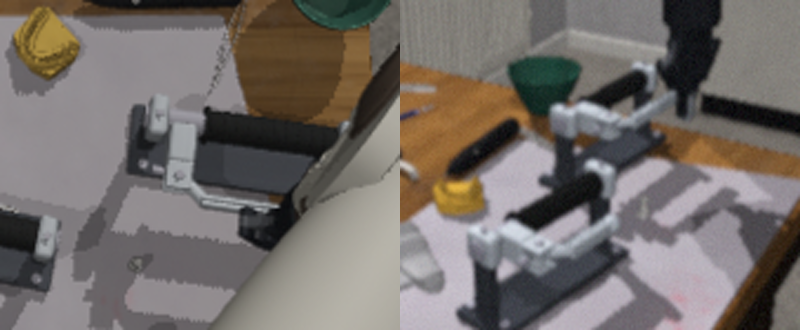

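The lever has sprung back out to its rest position (left crop, (200,195)–(270,210)) and the force is zero. Next is the second press, to the same commanded pose.

{"fn": "servo_tool", "kwargs": {
  "moves": [
    [[0,0,0],[0.006,0,0],0],
    [[0,0,0],[0.004,0,0],0],
    [[0,0,0],[0.004,0,0],0],
    [[0,0,0],[0.004,0,0],0],
    [[0,0,0],[0.004,0,0],0],
    [[0,0,0],[0.004,0,0],0],
    [[0,0,0],[0.004,0,0],0],
    [[0,0,0],[0.003,0,0],0],
    [[0,0,0],[0.002,0,0],0],
    [[0,0,0],[0.001,0,0],0],
    [[0,0,0],[0,0,0],0],
    [[0,0,0],[0,0,0],0]
  ]
}}

```text
time: 10.65
ee_pos: [0.5068, -0.3888, 0.0721]
tcp_rot: [179.9, 0.1, -8.6]
wrist_force: [-7.0, -5.4, 0.9]
opening: -0.0001
grasp_force: 3.4
```

{"fn": "servo_tool", "kwargs": {
  "moves": [
    [[0,0,0],[0.001,0,0],0],
    [[0,0,0],[0.001,0,0],0],
    [[0,0,0],[0,0,0],0],
    [[0,0,0],[0,0,0],0],
    [[0,0,0],[0,0,0],0],
    [[0,0,0],[0,0,0],0]
  ]
}}

```text
time: 11.25
ee_pos: [0.5077, -0.389, 0.072]
tcp_rot: [179.9, 0.2, -8.6]
wrist_force: [-12.2, -4.7, 2.3]
opening: 0.0003
grasp_force: 6.1
```

Same stop signature as the first press. Holding for 1 s, then handing in.

{"fn": "servo_tool", "kwargs": {
  "moves": [
    [[0,0,0],[0,0,0],0],
    [[0,0,0],[0,0,0],0],
    [[0,0,0],[0,0,0],0],
    [[0,0,0],[0,0,0],0],
    [[0,0,0],[0,0,0],0],
    [[0,0,0],[0,0,0],0],
    [[0,0,0],[0,0,0],0],
    [[0,0,0],[0,0,0],0],
    [[0,0,0],[0,0,0],0],
    [[0,0,0],[0,0,0],0]
  ]
}}

```text
time: 12.25
ee_pos: [0.5076, -0.389, 0.072]
tcp_rot: [179.9, 0.2, -8.6]
wrist_force: [-11.3, -4.1, 2.2]
opening: -0.0004
grasp_force: 6.1
```

```bash
python3 -c "
from workcell import *
print(get_obs()['wrist_force']); print(job_done())"
```

```text
[-11.30619354  -4.05403806   2.21119929]
the job is handed in; nothing more can be done
None
```

I pressed the long lever to its stop, held it over a second, let it spring fully back out, then pressed it in again and handed in at about 12 s while holding it there at about 12 N; no verdict was returned.

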